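# Clamp a mould insert with a swing strap and cam lever

### The job

Clamp the aluminium mould insert in its fixture: with the side of a finger, push the swung-out clamp strap round over the insert until it is against its stop pin, and only then press the cam lever on it all the way down. Nothing is to be picked up: leave the insert lying in its nest, do not disturb the loose things around, and finish with the strap still at its stop and the insert clamped.

Things in the scene. Friction and masses are not known exactly. Their poses are not given: they have to be found in the camera images.
- fixture: dark steel fixture plate, 230 x 220 x 20 mm, fixed on the bench. Origin on the bench (underside of the plate) below the centre of the insert's nest; z up. In its frame the plate spans x -75 to 155 mm, y -110 to 110 mm; the strap's post stands at x = 110 mm, y = 0; a stop pin (14 mm diameter, top 86 mm above the bench) at x = 68, y = -22.5 mm. With the strap at its stop it points along this frame's -x, over the insert.
- strap (a joint): turn of the clamp strap about the post's upright axis, rad: 0 = swung right out (pointing along the fixture's +y), growing anticlockwise seen from above, 1.571 = against the stop pin, over the insert (pointing along the fixture's -x). It stays where it is left; about 2 N at the nose turns it.
- strap_pivot (a point): point on the post's axis at the height of the strap's upper face (83 mm above the bench). Above it the post's stud and nut rise to 97 mm.
- strap_nose (a point): on the centre line of the strap's upper face near its free end, 155 mm from the pivot. The strap is a flat steel bar 30 mm wide, 18 mm thick (65 to 83 mm above the bench), reaching 168 mm from the pivot; it passes 10 mm above the insert. Its x axis points from the pivot to the free end, z up.
- cam (a joint): angle by which the cam lever is pressed down, rad: 0 = up (leaning 0.95 rad above horizontal), 0.85 = fully down on its end stop (0.10 rad above horizontal). It stays where it is left; about 3 to 8 N of downward push, the more the nearer to its hinge.
- lever_hinge (a point): centre of the cam lever's hinge pin, on the strap's centre line 118 mm from the pivot, 96 mm above the bench; the pin is level and across the strap. The lever rises from it, leaning back over the strap towards the post.
- lever_tip (a point): end of the cam lever on its upper face, 95 mm from the hinge; the last 42 mm is a black rubber paddle 26 mm wide, 10 mm thick; nearer the hinge it is a bar 14 mm wide, 7 mm thick. With the lever up it is about 180 mm above the bench, fully down about 115 mm.
- pad: steel pressure pad, 20 mm diameter, below the strap under the lever hinge; the cam drives it down about 3 mm onto the insert. Origin at the centre of its underside.
- insert_centre (a point): centre (half-way up) of the loose aluminium mould insert, 90 x 90 x 35 mm, 0.7 kg, with four small round cores on top; it lies in the fixture's nest between low rails (2 mm play), top 55 mm above the bench.
- bushing: loose brass guide bushing standing on the fixture plate, 26 mm diameter, 35 mm high; origin at the centre of its underside
- stone: loose polishing stone 90 x 22 x 12 mm on the bench beside the fixture, under the strap's sweep; origin at the centre of its underside
- jar: jar, 52 mm diameter, 55 mm high, on the bench; origin at the centre of its underside
- driver: screwdriver about 190 mm long lying on the bench
- brush: brush lying on the bench
- pin: steel dowel pin, 20 mm diameter, 90 mm long, lying on the bench
- cup: steel cup, 70 mm diameter, 75 mm high, on the bench; origin at the centre of its underside
- insert: the same mould insert; origin at the centre of its underside
Not all that is in view belongs to the job. Of the things like the insert, leave any that is blue; of the rest the smaller one is meant.

How it is judged:
By the outcome, as a careful person would: the job done as asked, in the order asked, and still so for the second after the job is handed in, with the robot touching nothing.
It also fails if it takes over 48 s, if anything falls off the work surface, if the arm or the gripper's body presses on something with over 40 N, if the wrist force passes 120 N, or if a joint passes its speed limit or range.

### The arm

A 6-joint arm with a two-finger parallel gripper is mounted at the origin on the work surface. World frame = base frame: x ahead of the robot, y to its left, z up, the work surface at z = 0. Lengths are in mm, angles in rad, forces in N, time in s.
With the tool pointing down it reaches from about 300 to 1000 mm from the base axis. Payload 5.1 kg.
Tool frame: the origin (TCP) lies between the finger pads; the fingertips stand 22 mm ahead of it and the grasp point (between the pads) lies 3 mm ahead of it; z points along the fingers, y is the direction in which the jaws open and shut (so a half turn about z gives the same grasp; the last joint's range is limited). The gripper opens to 95 mm and grips with 3 to 60 N. Pads are 20 mm wide; open, the fingers measure 119 mm over their backs; the gripper's body (75 mm by 180 mm) begins 59 mm behind the grasp point.
Start: joints at [-1.187, 0.124, 1.65, -0, 1.367, -0.083], TCP at [292.488, -580.462, 236.656] pointing down, gripper open.
Joint ranges: [-2.61, 2.61], [-1.02, 2.33], [0.03, 2.71], [-1.35, 4.49], [0.32, 2.68], [-2.91, 2.91]. Speed limits (rad/s): [2.57, 2.57, 3.14, 3.14, 3.14, 3.14].

### API

Orientations are given as a rotation vector (axis times angle).
In Python, from station import robot gives the robot as it stands.
- The arm moves only by the shell command python3 -m crank 'ROWS' [FORCE]. ROWS is a JSON object of lists of equal length, an entry for each row: "slide": the shift along the world's x, y, z in cm, a list of three; "rot": the turn, a rotation vector about the world's x, y, z in degrees, a list of three; "fingers": the gripper command: -1 is shut, 1 is fully open, values between are in proportion. A call has 1 to 10 rows; each row is the pose to reach, as a shift and turn from the pose commanded when the call began; what a row does not reach only later rows make up. A row lasts 1/10 s, in which the tool goes at most 50 mm and 8.59 degrees, less where a joint would pass 70% of its speed; a pose out of reach is approached as far as the arm can. A call with a gripper value outside its range is refused whole. The fingers move at their own pace and stop on an object; FORCE is the grip in N (left out, the last holds). Time passes only in rows, so rows that repeat a pose let the fingers close. It gives the time, the measured TCP pose, the force and the opening at its end, in the units of the state.
- robot.observe(): the state, without advancing time (a new reading comes with each control period).
- robot.grab_frame(name): name is "side" or "top"; returns the picture (420x560x3 uint8, red, green, blue); there is no depth.
- robot.camera_params(name): a dict with "camera_matrix" (3x3 intrinsics, pixels), "k1" (the pictures are not rectified: a ray, as slopes to the right and down, at radius r is drawn at 1 + k1 r^2 times it, then the intrinsics apply), "world_from_camera" (4x4, takes a point from camera to world coordinates). Camera axes: x right, y down, z forward; pixel columns grow to the right and rows downward; lengths in mm; the calibration is good to about 2 mm. A picture is of the moment at which its call begins. camera_params takes no time and is no camera call.
- robot.finish_job(): hands the job in, once; it reports no verdict.
The state is a dict: "clock": time; "qpos": joint angles; "qd": joint speeds; "tau": joint torques, N m; "tool_pos": TCP position; "orientation": TCP orientation; "ft_force": force on the tool from outside, world axes, zero at the start; "wrist_torque": the same for the moment, N m; "finger_gap": finger opening in mm.
Only numpy, scipy, OpenCV 4.12 (cv2) and the standard library are available. Lean on these libraries where they do the work, as an engineer would, in place of code of your own. Each camera call takes 0.05 s, during which the arm holds its last target.

## Working session

There is one attempt and no reset: what is moved stays moved. The work goes in short steps, Python scripts to look and compute and a shell command to move; the robot and the scene stay as the last step left them, time stands still between calls to the robot, and variables do not carry over. Pictures are saved under pics/ and viewed, and the job is handed in when it is done.

```bash
ls; mkdir -p pics
python3 - <<'E'
from station import robot
import cv2
for n in("side","top"):
    im=robot.grab_frame(n); cv2.imwrite(f"pics/{n}0.png",cv2.cvtColor(im,cv2.COLOR_RGB2BGR))
    p=robot.camera_params(n); print(n,p)
print(robot.observe())
E
```

```text
pics
side {'camera_matrix': array([[457.82990083,   0.        , 278.09664186],
       [  0.        , 457.82990083, 214.48500293],
       [  0.        ,   0.        ,   1.        ]]), 'k1': 0.04458980072720395, 'world_from_camera': array([[-9.89672417e-01, -9.47170843e-02,  1.07597306e-01,
         3.65828039e+02],
       [-1.43347426e-01,  6.54702850e-01, -7.42169585e-01,
         8.47206090e+02],
       [-1.48123916e-04, -7.49928565e-01, -6.61518803e-01,
         8.76140982e+02],
       [ 0.00000000e+00,  0.00000000e+00,  0.00000000e+00,
         1.00000000e+00]])}
top {'camera_matrix': array([[416.3585913 ,   0.        , 279.99779169],
       [  0.        , 416.3585913 , 212.6129024 ],
       [  0.        ,   0.        ,   1.        ]]), 'k1': -0.1303987580223278, 'world_from_camera': array([[ 2.75377749e-02, -9.90475869e-01,  1.34904496e-01,
         3.26340851e+02],
       [-9.99620728e-01, -2.72496720e-02,  3.98198740e-03,
        -1.61400983e+01],
       [-2.67959149e-04, -1.34962986e-01, -9.90850605e-01,
         1.38687986e+03],
       [ 0.00000000e+00,  0.00000000e+00,  0.00000000e+00,
         1.00000000e+00]])}
{'clock': 0.1, 'qpos': array([-1.18662239e+00,  1.24452529e-01,  1.65151037e+00, -2.19019980e-06,
        1.36748238e+00, -8.26425044e-02]), 'qd': array([ 0.0004728 ,  0.00042225, -0.00313799,  0.00043038, -0.00254506,
       -0.0001743 ]), 'tau': array([ 1.16987712e-04, -4.18881798e+01, -3.61097038e+01,  7.76245678e-02,
        4.61573212e-02, -8.29699206e-05]), 'tool_pos': array([ 292.28122179, -579.99136297,  235.51774324]), 'orientation': array([-3.05462261e+00, -7.26210715e-01,  4.40155010e-04]), 'ft_force': array([-0.32730648, -0.37089441, -0.09363551]), 'wrist_torque': array([-0.01486192, -0.03651869,  0.03571328]), 'finger_gap': 95.26746563411858}
```

View pics/side0.png

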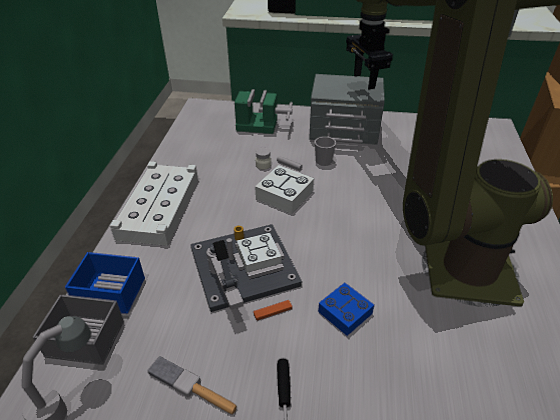

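View pics/top0.png

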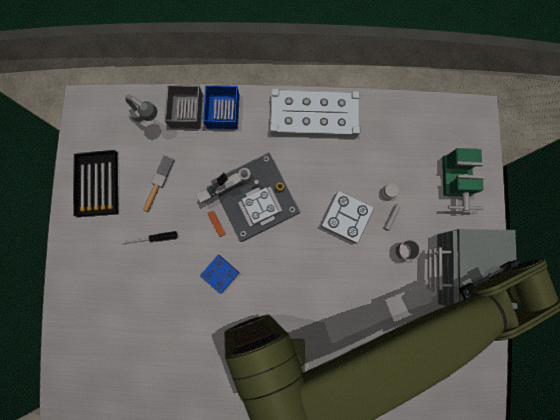

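The top view shows the fixture at about (261,197), with the post near (245,174) and the strap pointing to about (200,200). The insert is at (261,205) and the bushing at (281,186). I'll enlarge this area.

Run:
```python
import cv2
a=cv2.imread("pics/top0.png")[140:250,185:315]; cv2.imwrite("pics/topc.png",cv2.resize(a,None,fx=6,fy=5.45*6/5.45 if 0 else 5.45,interpolation=cv2.INTER_CUBIC) if 0 else cv2.resize(a,(780,600*11*6//660*1),interpolation=cv2.INTER_CUBIC) if 0 else cv2.resize(a[:100],(780,600),interpolation=cv2.INTER_CUBIC))
a=cv2.imread("pics/side0.png")[215:335,180:310]; cv2.imwrite("pics/sidec.png",cv2.resize(a,(650,600),interpolation=cv2.INTER_CUBIC))
```

```text
(no output)
```

View pics/topc.png

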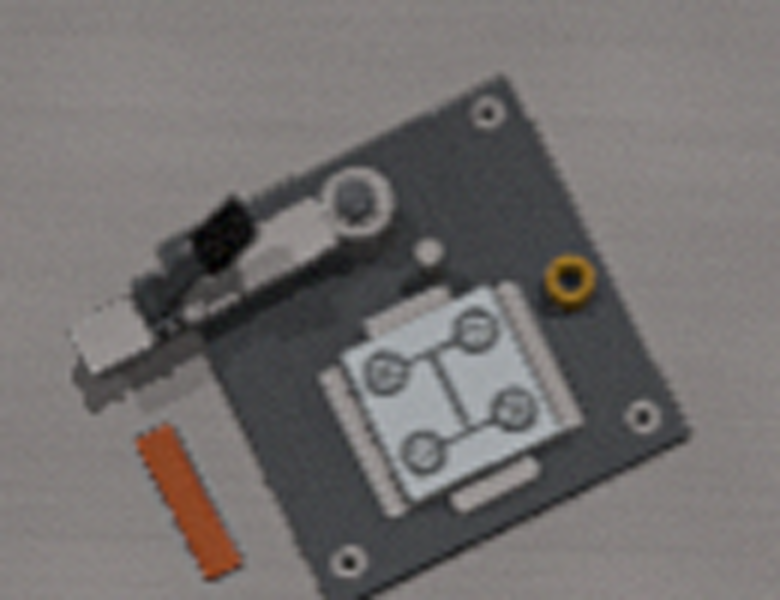

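View pics/sidec.png

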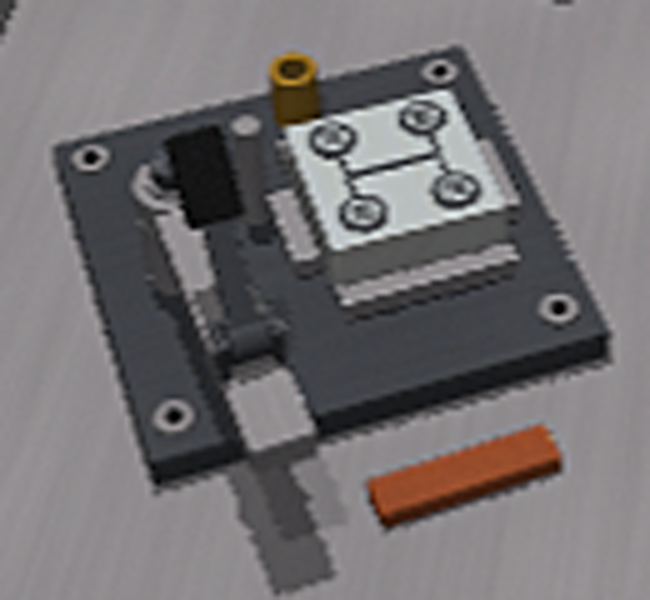

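```bash
cat > h.py <<'E'
from station import robot
import numpy as np, cv2
from scipy.optimize import brentq
def ray(n,u,v):
    p=robot.camera_params(n);K=p["camera_matrix"];T=p["world_from_camera"];k=p["k1"]
    a=np.array([(u-K[0,2])/K[0,0],(v-K[1,2])/K[1,1]]);rd=np.hypot(*a)
    r=brentq(lambda r:r*(1+k*r*r)-rd,0,1.2);s=a*(r/rd if rd>0 else 1)
    return T[:3,3],T[:3,:3]@np.array([s[0],s[1],1])
def at(n,u,v,z):
    o,d=ray(n,u,v);return o+d*(z-o[2])/d[2]
def proj(n,P):
    p=robot.camera_params(n);K=p["camera_matrix"];T=p["world_from_camera"]
    c=T[:3,:3].T@(np.array(P,float)-T[:3,3]);s=c[:2]/c[2];s=s*(1+p["k1"]*(s@s))
    return K[0,0]*s[0]+K[0,2],K[1,1]*s[1]+K[1,2]
E
python3 - <<'E'
from h import *
from scipy.optimize import least_squares
t=lambda x,y:(x/6+185-.4,y/6+140-.4); s=lambda x,y:(x/5+180-.4,y/5+215-.4)
# name: fixture xyz, top px, side px
T={'nut':((110,0,97),t(352,200)),'pin':((68,-22.5,86),t(429,252)),'c1':((155,-110,20),t(503,75)),'c2':((-75,-110,20),t(690,435)),'ins':((0,0,55),t(455,388))}
S={'pin':((68,-22.5,86),s(246,126)),'c1':((155,-110,20),s(55,147)),'c2':((-75,-110,20),s(462,48)),'c3':((-75,110,20),s(610,335)),'c4':((155,110,20),s(153,468)),'ins':((0,0,55),s(398,167))}
def W(q,f):
    c,sn=np.cos(q[2]),np.sin(q[2]);return [q[0]+c*f[0]-sn*f[1],q[1]+sn*f[0]+c*f[1],f[2]]
for D in(('top',T),('side',S)): 
  for k,(f,p) in D[1].items(): print(D[0],k,f,np.round(at(D[0],*p,f[2]),1))
def res(q,DD):
    return np.concatenate([np.array(W(q,f))[:2]-at(n,*p,f[2])[:2] for n,D in DD for k,(f,p) in D.items()])
for DD in([('top',T)],[('side',S)],[('top',T),('side',S)]):
    r=least_squares(lambda q:res(q,DD),[500,50,.5]);print(r.x,np.round(r.fun,1))
q=r.x
print('nose end top',[np.round(at('top',*t(*p),83),1) for p in((72,337),(92,377),(152,335))])
print('tip paddle',at('top',*t(235,200),180),at('top',*t(195,235),165))
print('stone',[np.round(at('top',*t(*p),12)[:2]) for p in((137,437),(168,427),(240,568),(207,580))])
print('bush',at('top',*t(570,280),55))
E
```

```text
top nut (110, 0, 97) [625.8 109.1  97. ]
top pin (68, -22.5, 86) [601.1  68.   86. ]
top c1 (155, -110, 20) [718.3  34.2  20. ]
top c2 (-75, -110, 20) [515.9 -75.6  20. ]
top ins (0, 0, 55) [533.2  53.3  55. ]
side pin (68, -22.5, 86) [600.6  71.   86. ]
side c1 (155, -110, 20) [716.   35.8  20. ]
side c2 (-75, -110, 20) [515.9 -70.8  20. ]
side c3 (-75, 110, 20) [413.5 121.7  20. ]
side c4 (155, 110, 20) [612.4 229.9  20. ]
side ins (0, 0, 55) [528.   58.2  55. ]
[5.30345290e+02 5.56054299e+01 5.00674398e-01] [ 1.  -0.7 -0.3  0.5  0.8 -0.7  1.4 -1.3 -2.9  2.3]
[5.29146991e+02 5.96574965e+01 4.91749031e-01] [-0.9  1.   1.7  0.1 -1.  -1.9 -2.4 -0.5  1.4 -0.1  1.1  1.4]
[5.29764559e+02 5.80224114e+01 4.93160087e-01] [ 0.8  1.  -0.8  2.4  0.   0.3 -0.2  1.2 -3.4  4.7 -0.3 -0.6  2.4 -1.3
 -0.1 -3.6 -1.9 -2.3  1.8 -1.6  1.7 -0.2]
nose end top [array([550.9, 257. ,  83. ]), array([529.6, 245.1,  83. ]), array([553. , 214.1,  83. ])]
tip paddle [605.14179525 159.20485327 180.        ] [590.16938213 180.6498421  165.        ]
stone [array([507., 232.]), array([514., 215.]), array([436., 171.]), array([429., 189.])]
bush [594.24203869  -7.1062945   55.        ]
```

```bash
cat >> h.py <<'E'
Q=np.array([530,57.5,.495]); START=np.array([292.488,-580.462,236.656])
def fx(f):
    c,s=np.cos(Q[2]),np.sin(Q[2]);return np.array([Q[0]+c*f[0]-s*f[1],Q[1]+s*f[0]+c*f[1]])
def pose(phi,r,d):
    u=np.array([-np.sin(phi),np.cos(phi)]);n=np.array([np.cos(phi),np.sin(phi)])
    return fx(np.array([110,0])+r*u+d*n)
E
python3 -m crank '{"slide":[[0,0,5],[0,0,7.3],[31.6,85,7.3],[31.6,85,7.3],[31.6,85,7.3],[31.6,85,7.3],[31.6,85,7.3],[31.6,85,7.3],[31.6,85,7.3],[31.6,85,7.3]],"rot":[[0,0,0],[0,0,0],[0,0,91.7],[0,0,91.7],[0,0,91.7],[0,0,91.7],[0,0,91.7],[0,0,91.7],[0,0,91.7],[0,0,91.7]],"fingers":[-1,-1,-1,-1,-1,-1,-1,-1,-1,-1]}' 20
python3 - <<'E'
from h import *
p0=pose(0,150,60);print(p0)
for k in range(0,7):
    ph=k*np.pi/12; print(round(ph,2),np.round(pose(ph,150,27),1), np.round((pose(ph,150,27)-p0)/10,2))
E
```

```text
clock: 1.1
tool_pos: [431.9, -203.5, 309.3]
orientation: [-2.106, -2.331, -0.0]
ft_force: [0.2, 0.0, 0.8]
finger_gap: 20.5
[608.33993298 270.25068719]
0.0 [579.3 254.6] [-2.9  -1.57]
0.26 [543.4 237.3] [-6.49 -3.29]
0.52 [513.3 211.4] [-9.51 -5.88]
0.79 [490.8 178.6] [-11.75  -9.17]
1.05 [477.6 141. ] [-13.07 -12.92]
1.31 [474.6 101.4] [-13.37 -16.89]
1.57 [482.   62.3] [-12.64 -20.8 ]
```

```bash
python3 -m crank '{"slide":[[17.6,47.4,0],[17.6,47.4,0],[17.6,47.4,0],[17.6,47.4,0],[17.6,47.4,0],[17.6,47.4,0],[17.6,47.4,0],[17.6,47.4,0],[17.6,47.4,0],[17.6,47.4,0]],"rot":[[0,0,22.6],[0,0,22.6],[0,0,22.6],[0,0,22.6],[0,0,22.6],[0,0,22.6],[0,0,22.6],[0,0,22.6],[0,0,22.6],[0,0,22.6]],"fingers":[-1,-1,-1,-1,-1,-1,-1,-1,-1,-1]}'
python3 -m crank '{"slide":[[0,0,0],[0,0,0],[0,0,0]],"rot":[[0,0,0],[0,0,0],[0,0,0]],"fingers":[-1,-1,-1]}'
python3 - <<'E'
from h import *
for n in("side","top"):
    im=robot.grab_frame(n); cv2.imwrite(f"pics/{n}1.png",cv2.cvtColor(im,cv2.COLOR_RGB2BGR))
E
```

```text
clock: 2.1
tool_pos: [606.1, 265.3, 309.0]
orientation: [-1.615, -2.694, 0.001]
ft_force: [1.1, -0.6, 0.1]
finger_gap: 0.4
clock: 2.4
tool_pos: [605.7, 262.5, 309.3]
orientation: [-1.616, -2.694, 0.001]
ft_force: [-1.1, 0.6, 1.1]
finger_gap: 0.3
```

View pics/side1.png

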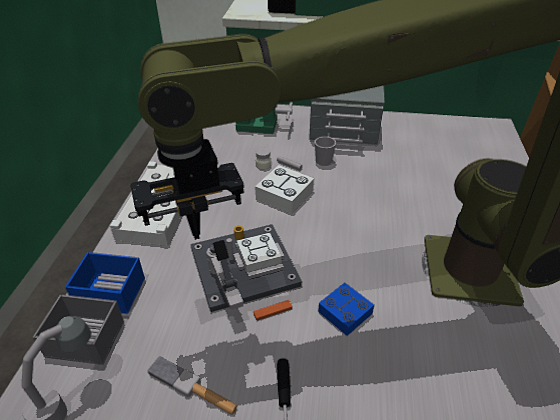

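View pics/top1.png

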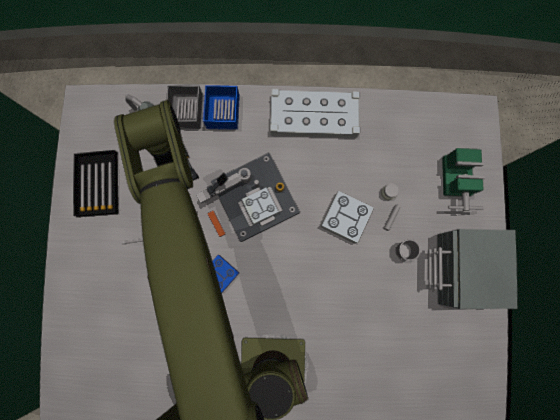

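Run:
```python
from h import *
print(proj('side',[605.7,262.5,287]))
for z in(50,100,150): print(z,at('top',150,107,z)[:2],at('side',75,337,z)[:2],at('side',60,325,z)[:2],at('top',128,97,z)[:2])
print('bin',at('top',202,128,60)[:2],at('top',167,128,60)[:2])
```

```text
(np.float64(195.24570559591444), np.float64(234.07074560364381))
50 [862.10084434 445.73065957] [862.0956793 360.8873095] [907.26491127 337.29866377] [898.95397043 528.13104872]
100 [842.06314277 428.4564537 ] [832.06039166 390.32046868] [874.49587522 368.1594634 ] [877.53794283 507.77502557]
150 [822.0254412  411.18224784] [802.02510403 419.75362785] [841.72683918 399.02026303] [856.12191523 487.41900242]
bin [785.18859628 257.7007376 ] [783.49977625 376.80445394]
```

The side view shows the closed fingertips at (195,235), and the projection predicts the same point. The lamp and bins are well clear, so I'll descend beside the strap.

```bash
python3 -m crank '{"slide":[[0.3,0.8,-5],[0.3,0.8,-10],[0.3,0.8,-14],[0.3,0.8,-18],[0.3,0.8,-20],[0.3,0.8,-21.7],[0.3,0.8,-21.7],[0.3,0.8,-21.7]],"rot":[[0,0,0],[0,0,0],[0,0,0],[0,0,0],[0,0,0],[0,0,0],[0,0,0],[0,0,0]],"fingers":[-1,-1,-1,-1,-1,-1,-1,-1]}'
python3 - <<'E'
from h import *
im=robot.grab_frame("side"); cv2.imwrite("pics/side2.png",cv2.cvtColor(cv2.resize(im[170:350,80:320],(800,600),interpolation=cv2.INTER_CUBIC),cv2.COLOR_RGB2BGR))
print(robot.observe()['tool_pos'])
E
```

```text
clock: 3.3
tool_pos: [609.7, 270.9, 94.0]
orientation: [1.616, 2.693, 0.002]
ft_force: [0.4, -0.1, 0.9]
finger_gap: 0.5
[610.18871584 271.27328441  94.83842639]
```

View pics/side2.png

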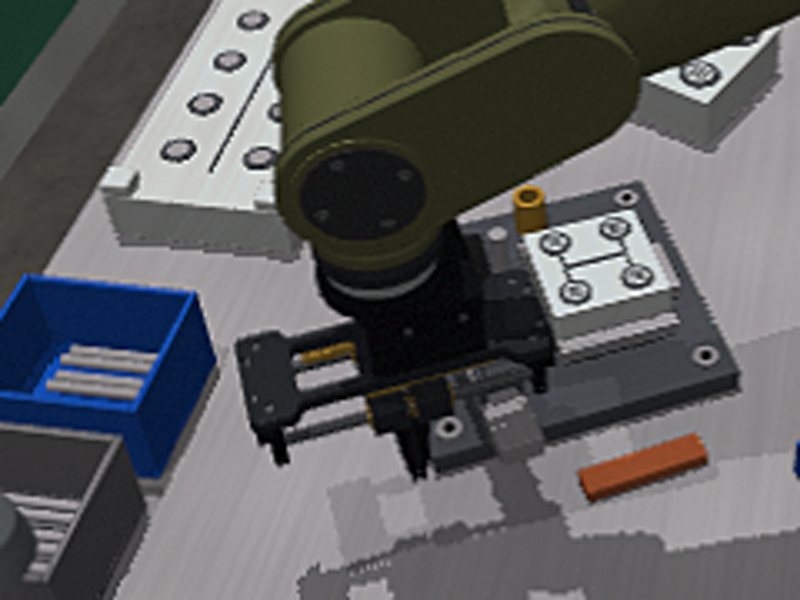

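```bash
python3 - <<'E'
from h import *
for k in range(0,19):
    ph=np.radians(k*5);p=pose(ph,150,27);print(k*5,np.round((p-[610.2,271.3])/10,1),np.round(p))
E
python3 -m crank '{"slide":[[-1,-0.5,-0.2],[-2,-1,-0.2],[-2.6,-1.4,-0.2],[-3.1,-1.7,-0.2],[-3.6,-1.9,-0.2],[-4.3,-2.2,-0.2]],"rot":[[0,0,0],[0,0,0],[0,0,0],[0,0,0],[0,0,1],[0,0,5]],"fingers":[-1,-1,-1,-1,-1,-1]}'
```

```text
0 [-3.1 -1.7] [579. 255.]
5 [-4.3 -2.1] [567. 250.]
10 [-5.5 -2.7] [555. 244.]
15 [-6.7 -3.4] [543. 237.]
20 [-7.8 -4.2] [533. 230.]
25 [-8.8 -5. ] [523. 221.]
30 [-9.7 -6. ] [513. 211.]
35 [-10.5  -7. ] [505. 201.]
40 [-11.3  -8.1] [497. 190.]
45 [-11.9  -9.3] [491. 179.]
50 [-12.5 -10.5] [485. 166.]
55 [-12.9 -11.7] [481. 154.]
60 [-13.3 -13. ] [478. 141.]
65 [-13.5 -14.3] [475. 128.]
70 [-13.6 -15.7] [474. 115.]
75 [-13.6 -17. ] [475. 101.]
80 [-13.4 -18.3] [476.  88.]
85 [-13.2 -19.6] [478.  75.]
90 [-12.8 -20.9] [482.  62.]
clock: 3.95
tool_pos: [566.1, 249.4, 91.0]
orientation: [1.493, 2.763, 0.003]
ft_force: [2.1, 1.7, -1.1]
finger_gap: 0.4
```

```bash
python3 -m crank '{"slide":[[-1.2,-0.6,0],[-2.4,-1.3,0],[-3.5,-2.1,0],[-4.5,-2.9,0],[-5.4,-3.9,0],[-6.2,-4.9,0],[-7.0,-6.0,0],[-7.6,-7.2,0],[-7.6,-7.2,0]],"rot":[[0,0,5],[0,0,10],[0,0,15],[0,0,20],[0,0,25],[0,0,30],[0,0,35],[0,0,40],[0,0,40]],"fingers":[-1,-1,-1,-1,-1,-1,-1,-1,-1]}'
python3 - <<'E'
from h import *
im=robot.grab_frame("side"); cv2.imwrite("pics/side3.png",cv2.cvtColor(cv2.resize(im[170:350,100:340],(800,600),interpolation=cv2.INTER_CUBIC),cv2.COLOR_RGB2BGR))
print(robot.observe()['tool_pos'],robot.observe()['ft_force'])
E
```

```text
clock: 4.85
tool_pos: [489.3, 176.5, 90.8]
orientation: [0.462, 3.107, -0.0]
ft_force: [0.1, 0.3, -0.2]
finger_gap: 0.6
[489.76225208 176.92881609  90.82659862] [-0.31434528 -0.43738173  0.47618749]
```

View pics/side3.png

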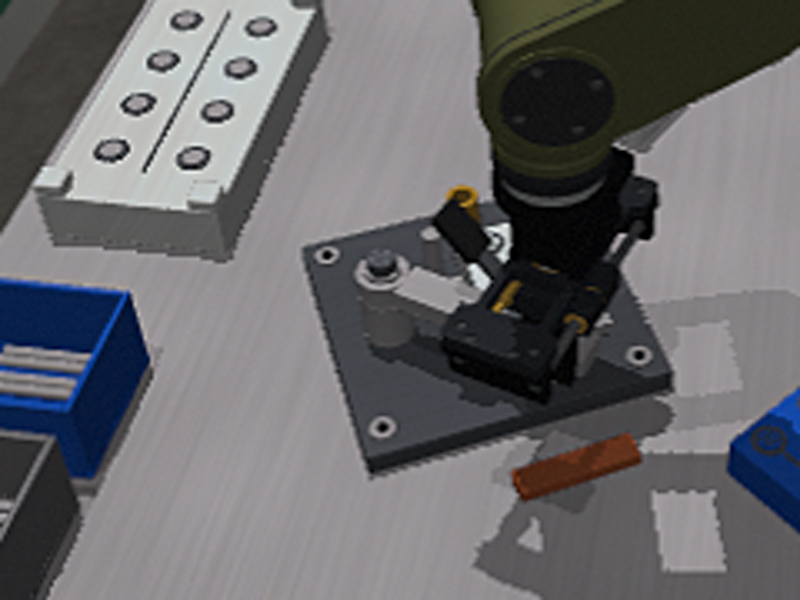

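The strap has followed the finger to about 45°. The stone and bushing are undisturbed, so I'll continue to about 83°.

```bash
python3 -m crank '{"slide":[[-0.5,-1.1,0],[-0.9,-2.3,0],[-1.2,-3.6,0],[-1.4,-4.9,0],[-1.5,-6.2,0],[-1.5,-7.6,0],[-1.3,-8.9,0],[-1.2,-9.6,0],[-1.2,-9.6,0]],"rot":[[0,0,5],[0,0,10],[0,0,15],[0,0,20],[0,0,25],[0,0,30],[0,0,35],[0,0,38],[0,0,38]],"fingers":[-1,-1,-1,-1,-1,-1,-1,-1,-1]}'
python3 - <<'E'
from h import *
p=robot.observe()['tool_pos'];print(p, robot.observe()['orientation'])
for k in(82,84,86,88,90,91,92):
    print(k,np.round((pose(np.radians(k),150,27)-p[:2])/10,2))
E
```

```text
clock: 5.8
tool_pos: [478.2, 80.9, 90.6]
orientation: [-0.572, 3.089, -0.0]
ft_force: [0.8, -0.1, -0.3]
finger_gap: 0.1
[478.23808711  80.93873791  90.621302  ] [-5.71756084e-01  3.08908677e+00 -1.60202514e-04]
82 [-0.15  0.19]
84 [-0.04 -0.33]
86 [ 0.08 -0.85]
88 [ 0.22 -1.36]
90 [ 0.37 -1.87]
91 [ 0.46 -2.12]
92 [ 0.55 -2.37]
```

Now at about 83°. The last part goes in small steps until the force shows the stop.

```bash
python3 -m crank '{"slide":[[0,-0.5,0],[0.1,-0.9,0],[0.2,-1.3,0],[0.25,-1.5,0],[0.25,-1.5,0]],"rot":[[0,0,2],[0,0,4],[0,0,5],[0,0,6],[0,0,6]],"fingers":[-1,-1,-1,-1,-1]}'
python3 -m crank '{"slide":[[0.05,-0.2,0],[0.05,-0.2,0]],"rot":[[0,0,0.5],[0,0,0.5]],"fingers":[-1,-1]}'
```

```text
clock: 6.3
tool_pos: [480.7, 66.3, 90.8]
orientation: [-0.735, 3.054, -0.0]
ft_force: [-0.0, 1.7, 0.4]
finger_gap: 0.7
clock: 6.5
tool_pos: [481.1, 64.2, 90.8]
orientation: [-0.749, 3.051, -0.0]
ft_force: [0.2, 2.5, 0.3]
finger_gap: 0.5
```

```bash
python3 -m crank '{"slide":[[0.05,-0.2,0],[0.05,-0.2,0]],"rot":[[0,0,0],[0,0,0]],"fingers":[-1,-1]}'
```

```text
clock: 6.7
tool_pos: [481.5, 62.0, 90.7]
orientation: [-0.749, 3.051, -0.0]
ft_force: [-0.5, 1.2, -0.0]
finger_gap: 0.1
```

```bash
python3 -m crank '{"slide":[[0.05,-0.15,0],[0.05,-0.15,0]],"rot":[[0,0,0],[0,0,0]],"fingers":[-1,-1]}'
python3 -m crank '{"slide":[[0.05,-0.15,0],[0.05,-0.15,0]],"rot":[[0,0,0],[0,0,0]],"fingers":[-1,-1]}'
```

```text
clock: 6.9
tool_pos: [482.0, 60.5, 90.7]
orientation: [-0.749, 3.051, -0.0]
ft_force: [0.2, 1.2, 1.4]
finger_gap: 0.6
clock: 7.1
tool_pos: [482.5, 59.0, 90.7]
orientation: [-0.749, 3.051, -0.0]
ft_force: [0.2, 1.6, 0.9]
finger_gap: 0.5
```

```bash
python3 -m crank '{"slide":[[0.05,-0.15,0],[0.05,-0.15,0]],"rot":[[0,0,0],[0,0,0]],"fingers":[-1,-1]}'
python3 -m crank '{"slide":[[0.05,-0.15,0],[0.05,-0.15,0]],"rot":[[0,0,0],[0,0,0]],"fingers":[-1,-1]}'
python3 - <<'E'
from h import *
for n in("side","top"):
    im=robot.grab_frame(n)
    c=im[190:310,180:340] if n=="side" else im[140:245,180:320]
    cv2.imwrite(f"pics/{n}4.png",cv2.cvtColor(cv2.resize(c,(800,600),interpolation=cv2.INTER_CUBIC),cv2.COLOR_RGB2BGR))
E
```

```text
clock: 7.3
tool_pos: [483.0, 57.5, 90.7]
orientation: [0.749, -3.051, 0.0]
ft_force: [0.1, 1.4, 0.3]
finger_gap: 0.7
clock: 7.5
tool_pos: [483.4, 56.0, 90.6]
orientation: [0.749, -3.051, 0.0]
ft_force: [0.6, 1.8, 0.2]
finger_gap: 0.8
```

View pics/side4.png

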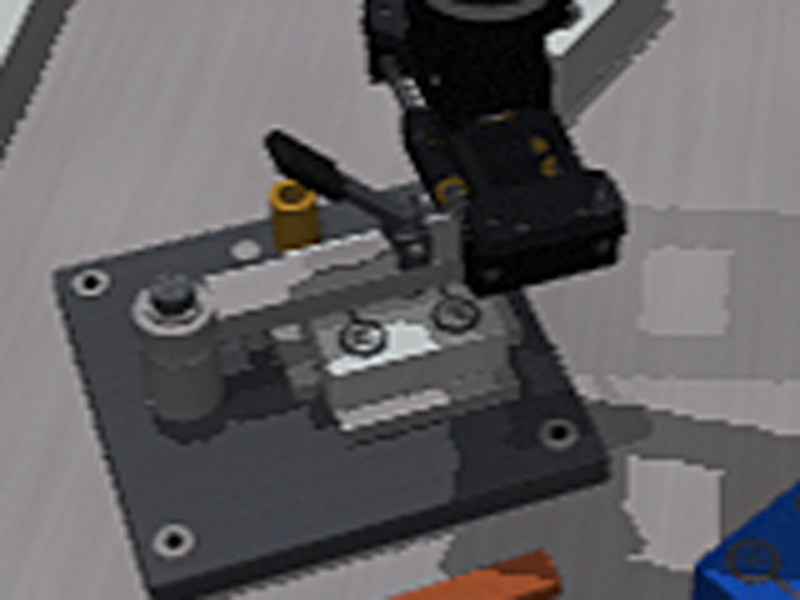

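View pics/top4.png

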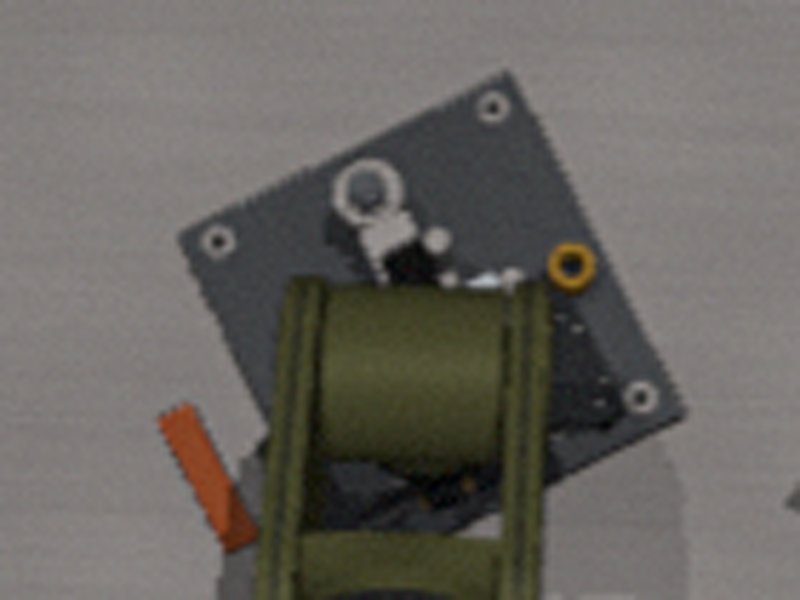

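The strap is almost at the stop pin, which sits at (435,240) in the top crop. There is no stop force yet, so I'll keep going in small steps.

```bash
python3 -m crank '{"slide":[[0.05,-0.15,0],[0.05,-0.15,0]],"rot":[[0,0,0],[0,0,0]],"fingers":[-1,-1]}'
python3 -m crank '{"slide":[[0.05,-0.15,0],[0.05,-0.15,0]],"rot":[[0,0,0],[0,0,0]],"fingers":[-1,-1]}'
```

```text
clock: 7.8
tool_pos: [483.6, 55.6, 90.6]
orientation: [0.749, -3.051, -0.004]
ft_force: [-0.9, 4.9, 0.6]
finger_gap: 0.6
clock: 8.0
tool_pos: [483.6, 55.5, 90.6]
orientation: [0.748, -3.05, -0.009]
ft_force: [-3.1, 10.6, 3.1]
finger_gap: 0.6
```

Contact is firm: the tool stopped and the force rose to about 11 N. I'll back off sideways, rise and check the strap angle.

```bash
python3 -m crank '{"slide":[[-0.5,0.9,0],[-1.4,2.6,0],[-2.4,4.4,0],[-2.4,4.4,4],[-2.4,4.4,9],[-2.4,4.4,14],[-6,10,16],[-8,14,16],[-8,14,16]],"rot":[[0,0,0],[0,0,0],[0,0,0],[0,0,0],[0,0,0],[0,0,0],[0,0,0],[0,0,0],[0,0,0]],"fingers":[-1,-1,-1,-1,-1,-1,-1,-1,-1]}'
python3 - <<'E'
from h import *
for n in("side","top"):
    im=robot.grab_frame(n)
    c=im[200:320,180:340] if n=="side" else im[140:245,180:320]
    cv2.imwrite(f"pics/{n}5.png",cv2.cvtColor(cv2.resize(c,(800,600),interpolation=cv2.INTER_CUBIC),cv2.COLOR_RGB2BGR))
print(robot.observe()['tool_pos'])
E
```

```text
clock: 8.9
tool_pos: [403.1, 195.4, 252.0]
orientation: [-0.754, 3.047, -0.0]
ft_force: [-0.1, -0.1, 0.6]
finger_gap: 0.8
[403.61971325 194.0915287  250.63684208]
```

View pics/side5.png

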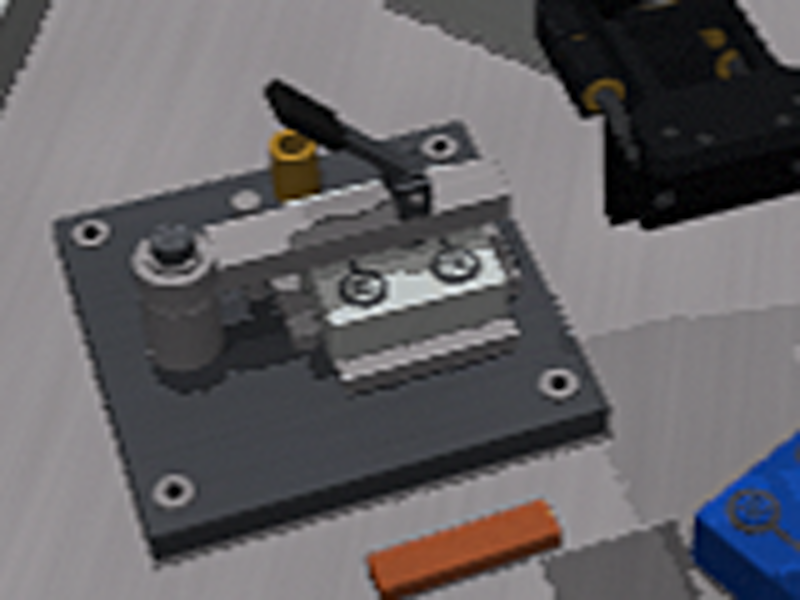

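View pics/top5.png

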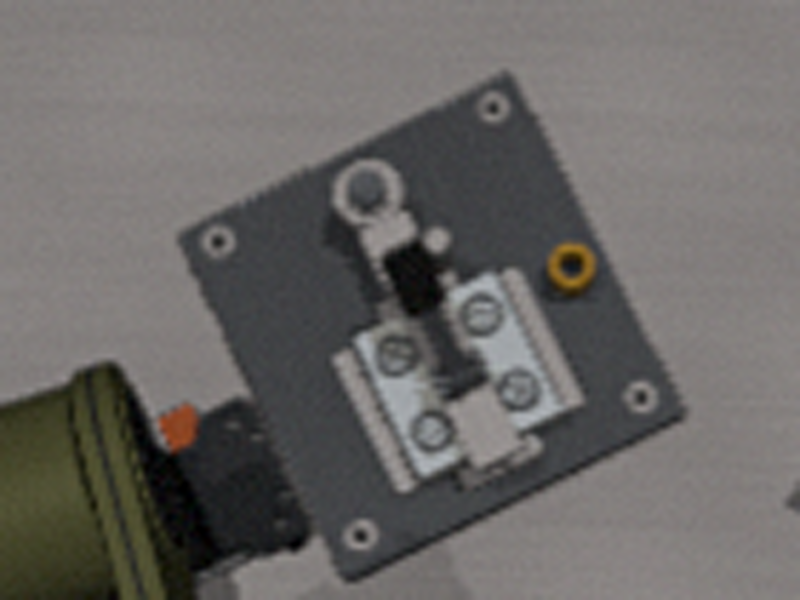

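The strap lies centrally over the insert and touches the stop pin at (437,240). The bushing and stone have not moved. Next I'll compute the strap axis and lever points.

Run:
```python
from h import *
t=lambda x,y:(x/5.714+180-.4,y/5.714+140-.4); s=lambda x,y:(x/5+180-.4,y/5+200-.4)
nut=at('top',*t(368,189),97)
end=(at('top',*t(470,475),83)+at('top',*t(524,440),83))/2
d=end-nut;print('nut',nut,'end',end,np.hypot(d[0],d[1]),np.degrees(np.arctan2(d[1],d[0])),'expected',np.degrees(.495)-180)
print('pin',at('top',*t(437,240),86), 'fix',fx([68,-22.5]))
print('lever tip top', [at('top',*t(*p),180) for p in((384,258),(425,238))])
print('lever tip side', [at('side',*s(*p),180) for p in((270,85),(282,80))])
print('pred tip', pose(np.pi/2,63,0),'hinge',pose(np.pi/2,118,0))
for r in(63,118):
  for z in (180,96): print(r,z,proj('top',[*pose(np.pi/2,r,0),z]),proj('side',[*pose(np.pi/2,r,0),z]))
print('hinge side',at('side',*s(415,190),98), at('top',*t(462,380),98))
for r,z in((76,168),(74,166),(45,112)): print(r,z,pose(np.pi/2,r,0))
```

```text
nut [626.73910062 106.8108039   97.        ] end [480.26591398  30.77353879  83.        ] 165.03351203153153 -152.56523899210475 expected -151.63858914102426
pin [601.13813711  68.09408476  86.        ] fix [600.52608442  70.00285632]
lever tip top [array([571.0611685 ,  89.10562327, 180.        ]), array([582.17515165,  68.26490218, 180.        ])]
lever tip side [array([578.66499325,  87.98750702, 180.        ]), array([573.96906063,  83.82679096, 180.        ])]
pred tip [571.35852936  79.82648761] hinge [522.96025032  53.69974679]
63 180 (np.float64(249.93895122219962), np.float64(184.73406821692123)) (np.float64(237.48286393779028), np.float64(214.5647244589052))
63 96 (np.float64(251.84413214735488), np.float64(190.0872745576429)) (np.float64(239.5210910806525), np.float64(240.60872981932536))
118 180 (np.float64(258.18747563384267), np.float64(201.11955199196336)) (np.float64(260.2089536703038), np.float64(209.18731194401576))
118 96 (np.float64(259.5826050360571), np.float64(205.46429302507298)) (np.float64(261.0986746534018), np.float64(235.1600693381337))
hinge side [517.48963125  63.614367    98.        ] [520.70652103  50.79201303  98.        ]
76 168 [559.91893613  73.65107614]
74 166 [561.67887355  74.60113945]
45 112 [587.19796614  88.37705733]
```

```bash
python3 -m crank '{"slide":[[3,-3,0],[7,-6.5,0],[11,-10,0],[14.3,-13,0],[14.3,-13,-1.5],[14.3,-13,-3.5],[14.3,-13,-3.5]],"rot":[[0,0,0],[0,0,0],[0,0,0],[0,0,0],[0,0,0.8],[0,0,0.8],[0,0,0.8]],"fingers":[-1,-1,-1,-1,-1,-1,-1]}'
python3 - <<'E'
from h import *
for n in("side",):
    im=robot.grab_frame(n)
    c=im[170:290,180:340]
    cv2.imwrite(f"pics/{n}6.png",cv2.cvtColor(cv2.resize(c,(800,600),interpolation=cv2.INTER_CUBIC),cv2.COLOR_RGB2BGR))
print(robot.observe()['tool_pos'])
E
```

```text
clock: 9.7
tool_pos: [545.1, 61.7, 210.8]
orientation: [0.766, -3.038, -0.002]
ft_force: [-0.4, -0.1, 0.0]
finger_gap: 0.7
[545.81617056  62.23107439 212.76906606]
```

View pics/side6.png

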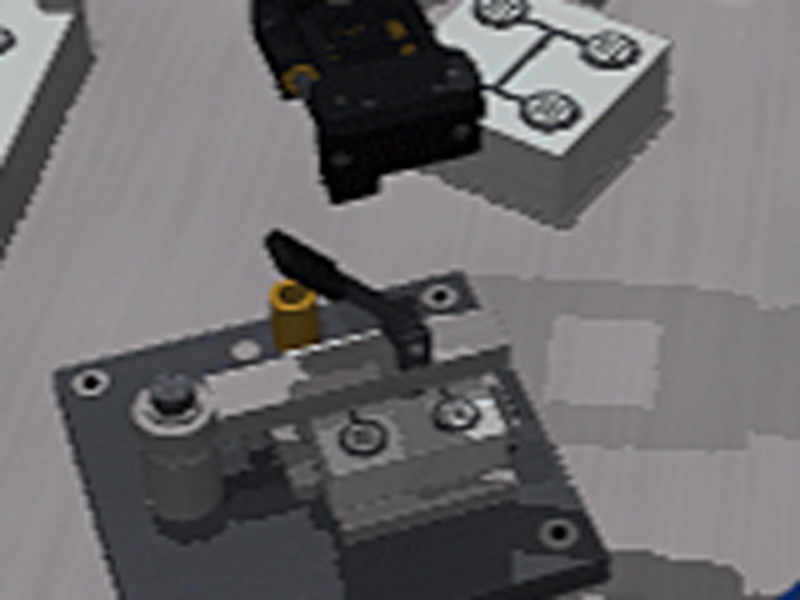

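```bash
python3 -m crank '{"slide":[[0.1,0.1,-1.2],[0.2,0.1,-2.4],[0.5,0.3,-2.9],[0.8,0.45,-3.3],[1.2,0.65,-3.7],[1.7,0.9,-4.3],[2.2,1.2,-4.8],[2.2,1.2,-4.8]],"rot":[[0,0,0],[0,0,0],[0,0,0],[0,0,0],[0,0,0],[0,0,0],[0,0,0],[0,0,0]],"fingers":[-1,-1,-1,-1,-1,-1,-1,-1]}'
python3 - <<'E'
from h import *
for n in("side",):
    im=robot.grab_frame(n)
    c=im[170:290,180:340]
    cv2.imwrite(f"pics/{n}7.png",cv2.cvtColor(cv2.resize(c,(800,600),interpolation=cv2.INTER_CUBIC),cv2.COLOR_RGB2BGR))
print(robot.observe()['tool_pos'],robot.observe()['ft_force'])
E
```

```text
clock: 10.55
tool_pos: [570.0, 75.5, 166.9]
orientation: [-0.771, 3.045, -0.0]
ft_force: [-0.1, -0.4, 0.4]
finger_gap: 0.9
[569.95048615  75.42196793 167.26291516] [0.32326936 0.33373888 0.38282678]
```

View pics/side7.png

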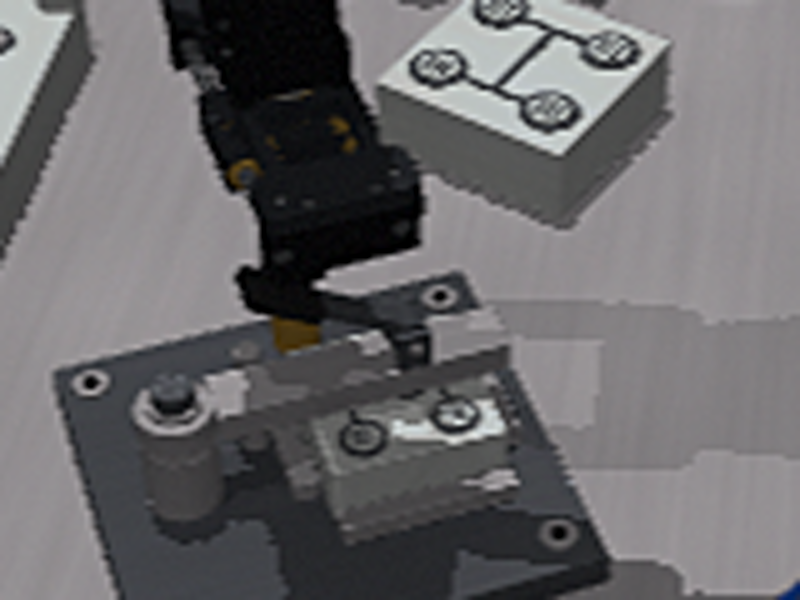

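The lever is moving down and the strap is still in place. I'll continue.

```bash
python3 -m crank '{"slide":[[0.25,0.15,-0.7],[0.5,0.25,-1.4],[0.7,0.35,-2.0],[0.85,0.45,-2.5],[1.0,0.55,-2.9],[1.1,0.6,-3.2],[1.1,0.6,-3.2]],"rot":[[0,0,0],[0,0,0],[0,0,0],[0,0,0],[0,0,0],[0,0,0],[0,0,0]],"fingers":[-1,-1,-1,-1,-1,-1,-1]}'
python3 -m crank '{"slide":[[0,0,-0.2],[0,0,-0.2]],"rot":[[0,0,0],[0,0,0]],"fingers":[-1,-1]}'
```

```text
clock: 11.3
tool_pos: [580.4, 81.1, 135.2]
orientation: [0.77, -3.045, 0.0]
ft_force: [0.9, -2.0, 1.5]
finger_gap: 0.6
clock: 11.5
tool_pos: [580.5, 81.1, 134.4]
orientation: [-0.771, 3.045, -0.0]
ft_force: [-0.1, -2.2, 6.2]
finger_gap: 0.4
```

```bash
python3 -m crank '{"slide":[[0,0,-0.2],[0,0,-0.2]],"rot":[[0,0,0],[0,0,0]],"fingers":[-1,-1]}'
python3 -m crank '{"slide":[[0,0,-0.2],[0,0,-0.2]],"rot":[[0,0,0],[0,0,0]],"fingers":[-1,-1]}'
```

```text
clock: 11.7
tool_pos: [580.7, 81.2, 134.1]
orientation: [-0.771, 3.045, -0.0]
ft_force: [-3.6, -1.8, 13.3]
finger_gap: 0.8
clock: 11.9
tool_pos: [580.8, 81.1, 133.9]
orientation: [-0.771, 3.045, -0.001]
ft_force: [-8.0, -1.2, 20.0]
finger_gap: 0.6
```

The lever sits firm at 20 N with the tip at 112 mm, which is the expected end-stop height. I'll lift straight up, move clear and look.

```bash
python3 -m crank '{"slide":[[0,0,0.8],[0,0,3],[0,0,7],[0,0,11],[-4,4,12],[-8,8,12],[-12,12,12],[-16,16,12],[-16,16,12]],"rot":[[0,0,0],[0,0,0],[0,0,0],[0,0,0],[0,0,0],[0,0,0],[0,0,0],[0,0,0],[0,0,0]],"fingers":[-1,-1,-1,-1,-1,-1,-1,-1,-1]}'
python3 - <<'E'
from h import *
for n in("side","top"):
    im=robot.grab_frame(n)
    cv2.imwrite(f"pics/{n}8f.png",cv2.cvtColor(im,cv2.COLOR_RGB2BGR))
    c=im[200:320,180:340] if n=="side" else im[140:245,180:320]
    cv2.imwrite(f"pics/{n}8.png",cv2.cvtColor(cv2.resize(c,(800,600),interpolation=cv2.INTER_CUBIC),cv2.COLOR_RGB2BGR))
for th in(.1,.2,.3):
    r=118-95*np.cos(th)+9.5*np.sin(th);z=96+95*np.sin(th)+9.5*np.cos(th)
    a=np.array(proj('side',[*pose(np.pi/2,r,0),z]));b=np.array(proj('top',[*pose(np.pi/2,r,0),z]))
    print(th,(a-[180,200])*5,(b-[180,140])*5.714)
E
```

```text
clock: 12.8
tool_pos: [417.0, 242.7, 248.3]
orientation: [0.773, -3.042, -0.001]
ft_force: [-0.5, 0.3, 0.4]
finger_gap: 0.5
0.1 [217.08155624 194.34971085] [377.09277716 217.81548117]
0.2 [220.39344819 179.11402264] [377.6207975  217.91315494]
0.3 [225.66910813 163.6951029 ] [378.94037712 219.60080416]
```

View pics/side8.png

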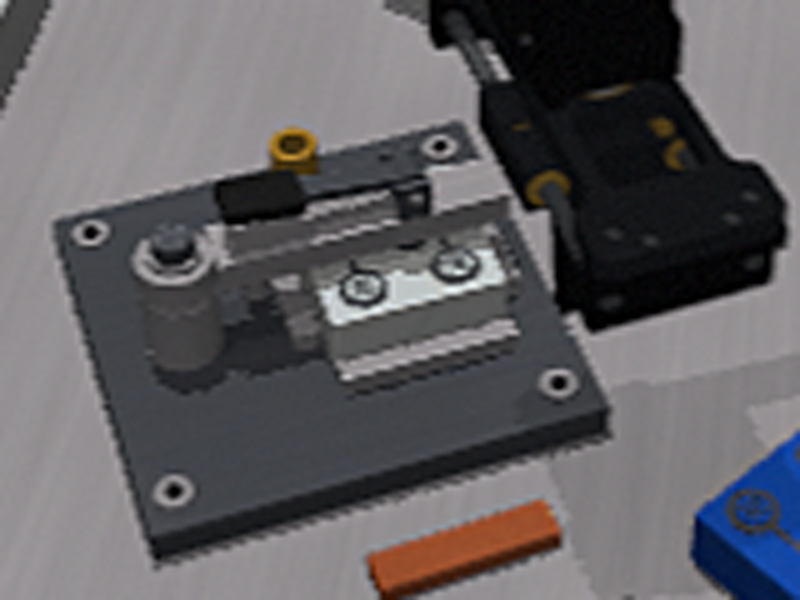

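View pics/top8.png

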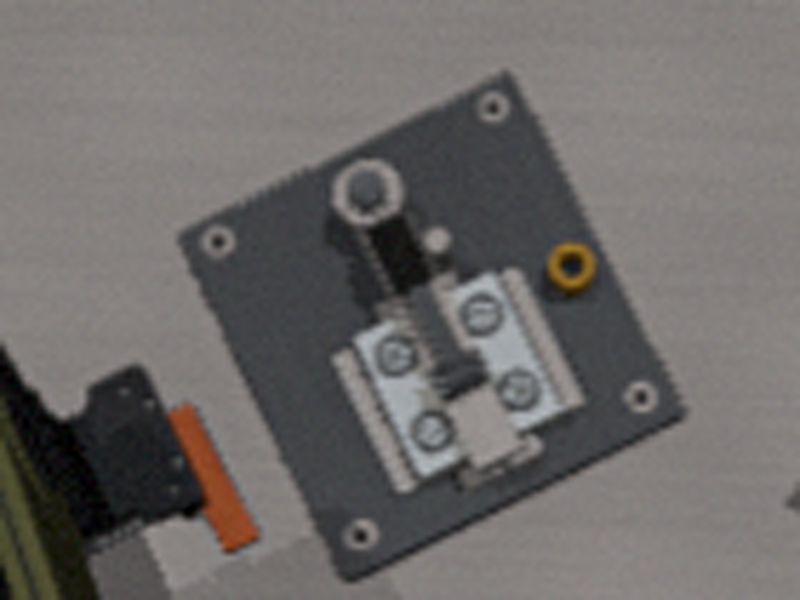

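View pics/top8f.png

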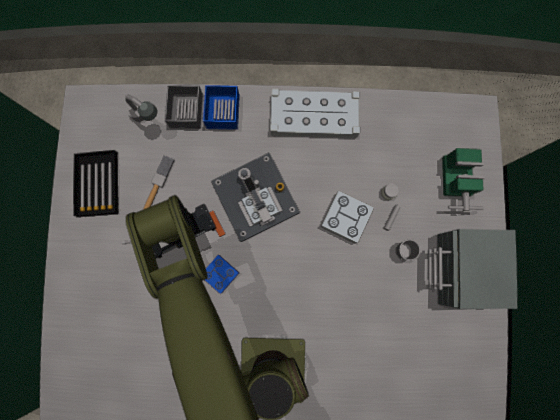

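Both views show the lever down: in the side crop the paddle top is at (215,183), close to the prediction for fully down. The strap is still against the pin at (437,240), and the insert, bushing and stone are in place. The robot is clear, so I'll hand in.

```bash
python3 -c "
from station import robot
print(robot.observe()['clock'],robot.observe()['ft_force']);print(robot.finish_job())"
```

```text
12.9 [0.52973951 0.0250244  0.18389528]
the job is handed in; nothing more can be done
None
```

The insert is clamped and the job is handed in at about 12.9 s of the 48 s allowed; `finish_job` gave no verdict. With the gripper shut, I pushed the strap round with the side of the fingers until it met the stop pin. Then I moved clear, pressed the cam lever down from above with the fingertips, and withdrew the arm.

**Last checks:**
- **Strap:** the push ended with the tool stationary and the force rising to about 11 N. After backing off, the camera put the strap about 1° from its expected direction, which is within my measuring error. It still looks against the pin after clamping.
- **Lever:** it went solid at about 20 N with the fingertips about 112 mm above the bench, close to the 113 mm I had worked out for fully down. The final side view agrees with the lever being fully down.
- **Surroundings:** the insert is in its nest, and the bushing, stone and other visible things look unmoved. In the last top view the arm partly hid the brush and covered the screwdriver. The driver was last seen clearly before the push.

**Disagreements:**
- The strap met its stop with the finger centre about 6 mm nearer the strap's line than the finger thickness suggested.
- The two cameras differed by about 4 mm on the fixture's position.
- I did not measure the pad's contact with the insert directly; I infer it from the lever being down.

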